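# Draw the inside bolt of a shielded sample store with a hooked rod and open its hatch

### The arm

A 6-joint arm with a two-finger parallel gripper is mounted at the origin on a cart in front of the work surface, level with it; the furniture and walls round the work are solid. World frame = base frame: x ahead of the robot, y to its left, z up, the work surface at z = 0. Lengths are in m, angles in rad, forces in N, time in s.
With the tool pointing down it reaches from about 0.25 to 0.775 m from the base axis. Payload 4 kg.
Tool frame: the origin (TCP) lies on the centre line of the jaws, within the pads' length; the fingertips stand 14 mm ahead of it and the grasp point (between the pads) lies 5 mm behind it (robot.tcp_to_tips is the distance from the TCP to the fingertips, in m); z points along the fingers, y is the line along which they close (so a half turn about z gives the same grasp; the last joint's range is limited). The gripper opens to 94 mm and grips with 3 to 60 N. Pads are 16 mm wide; open, the fingers measure 119 mm over their backs; the gripper's body (75 mm by 177 mm) begins 78 mm behind the grasp point.
Start: joints at [-1.247, 0.087, 1.371, -0, 1.684, -0.103], TCP at [0.228, -0.501, 0.22] pointing down, gripper open.
Joint ranges: [-3.1, 3.1], [-0.76, 2.03], [0.27, 2.55], [-1.08, 4.22], [0.17, 2.65], [-2.57, 2.57]. Speed limits (rad/s): [2.79, 2.79, 3.14, 3.14, 3.14, 3.14].

### API

Orientations are given as [roll, pitch, yaw] about the fixed x, y, z axes, in that order (R = Rz(yaw) Ry(pitch) Rx(roll)).
In Python, from bench import robot gives the robot as it stands.
- The arm moves only by the tool carry_out, never from a script. Its argument "increments" is a list of rows, each a list of 3 entries, a list of its own where there are three numbers: the closure in counts, from 0 (fully open) to 255 (shut), then the shift along the tool's x, y, z in mm, then the turn about the tool's z in degrees. In form: [[fingers, [dx, dy, dz], twist], ...]. A call has 1 to 8 rows; each row shifts and turns the commanded pose from where the row before left it, along the tool's axes as they then stand; what a row does not reach is not made up. A row lasts 1/10 s, in which the tool goes at most 50 mm and 8.59 degrees, less where a joint would pass 70% of its speed; a pose out of reach is approached as far as the arm can. A call with a gripper value outside its range is refused whole. The fingers move at their own pace and stop on an object; the grip force is fixed at half the most. Time passes only in rows, so rows that do not move let the fingers close. It gives the time, the measured TCP pose, the force, the opening and the grip force at its end, in the units of the state.
- robot.get_obs(): the state, without advancing time (a new reading comes with each control period).
- robot.snapshot(name): name is "side" or "top"; returns the picture (480x640x3 uint8, blue, green, red); there is no depth.
- robot.get_calibration(name): a dict with "vfov" (degrees; the focal length in pixels is half the picture's height over the tangent of half this angle, whatever the lens; pixels are square), "cx", "cy" (the principal point, pixels), "k1" (the pictures are not rectified: a ray, as slopes to the right and down, at radius r is drawn at 1 + k1 r^2 times it, then the intrinsics apply), "T" (4x4, takes a point from camera to world coordinates). Camera axes: x right, y down, z forward; pixel columns grow to the right and rows downward; lengths in m; the calibration is good to about 2 mm. A picture is of the moment at which its call begins. get_calibration takes no time and is no camera call.
- robot.close_job(): hands the job in; it is judged then, once.
The state is a dict: "time": time; "joint_positions": joint angles; "qvel": joint speeds; "joint_torque": joint torques, N m; "tool_pos": TCP position; "ee_rot": TCP orientation; "wrist_force": force on the tool from outside, world axes, zero at the start; "wrist_torque": the same for the moment, N m; "width": finger opening in m; "finger_force": force on a finger pad.
Only numpy, scipy, OpenCV 4.12 (cv2) and the standard library are available. Lean on these libraries where they do the work, as an engineer would, in place of code of your own. Each camera call takes 0.05 s, during which the arm holds its last target. There are 200 camera calls.

### The job

Open the shielded sample store: take the hooked rod by its handle, reach it through the slot in the store's front, catch the upright knob of the slide bolt inside and gently draw the bolt all the way back to its stop, without straining it. Then lay the rod flat on the bench, clear of the store, and slide the clear hatch on top fully open by its black knob. Do not force anything, and leave the other things on the bench where they are.

Things in the scene. Friction and masses are not known exactly. Their poses are not given: they have to be found in the camera images.
- store: Fixed grey box, 220 (x) x 280 (y) x 100 mm high, 8 mm walls, clear 5 mm roof with a sliding clear hatch on it. Origin on the bench under its centre, z up; its front faces its own -x (at x = -112 mm with the slot's frame). Inside: a slide bolt along the line y = +105 mm; three canisters, 36 mm round, to z = 70 mm, at y = +30 mm, x = -76 to +48 mm. Free for a hook between: y = +50 to +127 mm.
- slot (a point): Centre of the slot in the store's front wall, in its outer face: store x = -110, y = +83, z = 58 mm; axes as the store's. The slot is 76 mm wide (y = +45 to +121) and 48 mm high (z = 34 to 82); the wall is 8 mm thick. The fixed roof over it ends at z = 105 mm, the hatch rails at z = 118 mm.
- knob_place (a point): Fixed to the store at x = +20, y = +105, z = 55 mm, axes as the store's: where the bolt's knob, an upright 9 mm post (z = 29 to 67 mm, 17 mm ball on top at z = 72), stands when shot home, give or take 12 mm in x: the bolt is screwed down in long slots, so its depth must be felt. The z is a good height for a hook arm; the bolt's guides below reach z = 42 mm, a staple beyond stands at x = 60 to 64.
- bolt (a joint): How far the bolt is drawn, m: 0 shot home through the hatch's staple, 0.040 fully drawn, knob against a hard stop. The knob moves straight to the front, the store's -x. Starts 0 to 0.003. Resists with about 4 N and stays where left; it must never feel more than 20 N. It frees the hatch 14 to 38 mm drawn, according to the depth it is screwed down at.
- hatch (a joint): How far the hatch is slid open, m, along the store's own -y: 0 closed, 0.105 fully open against its stop. About 2 N of friction; it stays where it is left. Blocked after about 4 mm while the bolt is through the steel staple that hangs from it.
- hatch_knob (a point): Middle of the round head (30 mm across, 21 mm high) of the hatch's black knob, 138 mm above the bench; its top is at 149 mm, the hatch panel below at 112 mm. Moves with the hatch; axes as the store's.
- hook: Hooked rod, loose, about 0.24 kg, lying flat. Black handle 120 (x) x 22 (y) x 28 mm (z), origin at the handle's centre (14 mm above the bench as it lies), balance point 24 mm ahead. A straight 8 mm round steel shank runs on along its own +x at mid height; at x = 280 mm it bends square into a hook arm, 8 mm round, that points level to the rod's own +y and ends at y = 28 mm.
- hook_arm (a point): A point on the axis of the rod's hook arm, at x = 280, y = 14, z = 0 mm in the rod's frame; axes as the rod's.
- dropper_bottle: Bystander: amber bottle with a black dropper cap, 34 mm round, 102 mm high, upright; origin at the centre of its underside.
- petri_dish: Bystander: clear dish with lid, 63 mm round, 15 mm high; origin at the centre of its underside.
- tape_roll: Bystander: roll of brown tape lying flat, 96 mm round, 48 mm high; origin at the centre of its underside.

How it is judged:
On the way, in this order (a step that is already met when the one before it is completed fails the run):
1. The bolt is drawn fully back to its stop (to within 1.5 mm) (value of joint bolt above 0.0385 m), for 0.2 s.
2. The hatch is slid fully open (to within 5 mm) (value of joint hatch above 0.1 m), for 0.2 s.
At the end, for the whole second after the job is handed in: The bolt stands drawn back to within 2.5 mm of its stop, the hatch is open to within 5 mm of its stop, and the rod lies flat and still on the bench with its hook outside the store (hook arm at least 10 mm clear of the walls) (value of joint bolt above 0.0375 m and value of joint hatch above 0.1 m and height (world z) of hook below 0.024 m and height (world z) of hook_arm below 0.03 m and (x of hook_arm in the frame of store below -0.122 m or x of hook_arm in the frame of store above 0.122 m or y of hook_arm in the frame of store below -0.152 m or y of hook_arm in the frame of store above 0.152 m) and linear speed of hook below 0.02 m/s); the robot touches nothing.
It fails at once if The rod strains the bolt with more than 20 N (contact force between hook and bolt above 20 N).
It fails at once if The hatch is forced against the bolt with more than 15 N (contact force between hatch and bolt above 15 N).
It fails at once if The rod is driven against the store's walls or hatch with more than 20 N (contact force between hook and store above 20 N).
It fails at once if A bystander (dropper bottle, petri dish, tape roll) is pushed more than 20 mm or knocked over (distance of any of dropper_bottle, petri_dish, tape_roll from where it was at the start of the episode above 0.02 m or angle between any of dropper_bottle, petri_dish, tape_roll's own z axis and vertical above 0.3 rad).
It also fails if it takes over 64 s, if anything falls off the work surface, if the arm or the gripper's body presses on something with over 40 N, if the wrist force passes 120 N, or if a joint passes its speed limit or range.

## Working session

There is one attempt and no reset: what is moved stays moved. The work goes in short steps, Python scripts to look and compute and a tool call to move; the robot and the scene stay as the last step left them, time stands still between calls to the robot, and variables do not carry over. Pictures are saved under pics/ and viewed, at most 12 in all, crops included, and the job is handed in when it is done.

Besides the shell and the picture viewer there is one more tool, called as name(argument=value, ...) on one line, values as JSON. carry_out: Moves the arm, as the interface text tells. Its arguments: {"type":"object","properties":{"increments":{"type":"array","items":{"type":"array"}}},"required":["increments"]}

```bash
ls; mkdir -p pics; python3 - <<'E'
from bench import robot
import cv2
for n in("top","side"):
    cv2.imwrite(f"pics/{n}0.png",robot.snapshot(n)); c=robot.get_calibration(n); print(n,c)
o=robot.get_obs(); print(o)
E
```

```text
pics
top {'vfov': 43.78221920238599, 'cx': 328.45172476768823, 'cy': 242.0416163249567, 'k1': -0.16117823922884594, 'T': array([[-0.01353694, -0.98981451,  0.14171797,  0.34434963],
       [-0.99988235,  0.01237743, -0.0090602 , -0.0042058 ],
       [ 0.00721381, -0.14182395, -0.98986561,  1.63022449],
       [ 0.        ,  0.        ,  0.        ,  1.        ]])}
side {'vfov': 47.66793642292729, 'cx': 306.48912590737353, 'cy': 238.717602569749, 'k1': -0.017398276647208697, 'T': array([[-0.97336503, -0.16594747,  0.15818327,  0.37007128],
       [-0.2285928 ,  0.64987294, -0.72485205,  0.85109289],
       [ 0.01748834, -0.7417052 , -0.67049799,  0.9187069 ],
       [ 0.        ,  0.        ,  0.        ,  1.        ]])}
{'time': 0.1, 'joint_positions': array([-1.24709334e+00,  8.79093110e-02,  1.37208126e+00, -3.00723499e-05,
        1.68362068e+00, -1.03102403e-01]), 'qvel': array([ 0.00074678, -0.00050913, -0.00198636,  0.00065851,  0.00040075,
        0.0001212 ]), 'joint_torque': array([ 2.60171415e-03, -3.41250479e+01, -3.03303051e+01,  7.21368869e-02,
        3.04029475e-02, -9.05989191e-05]), 'tool_pos': array([ 0.22751664, -0.50022229,  0.21841688]), 'ee_rot': array([-3.13958170e+00, -1.78023866e-04,  4.26801858e-01]), 'wrist_force': array([-0.58931156,  0.01622461,  1.0199904 ]), 'wrist_torque': array([-0.00373035,  0.00214158, -0.02365722]), 'finger_force': 0.0, 'width': 0.09374471335774957}
```

View pics/top0.png

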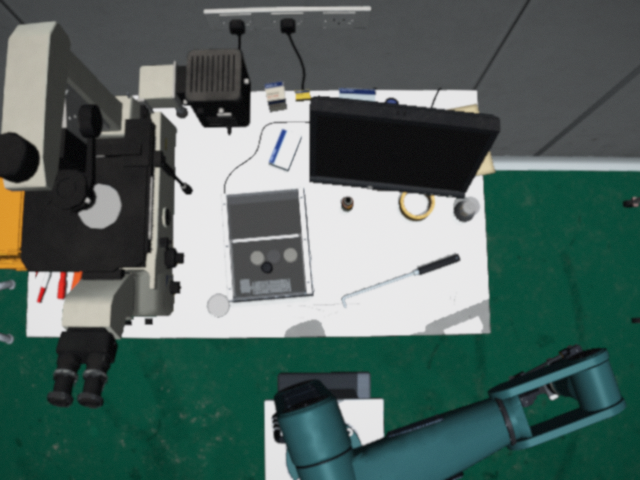

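View pics/side0.png

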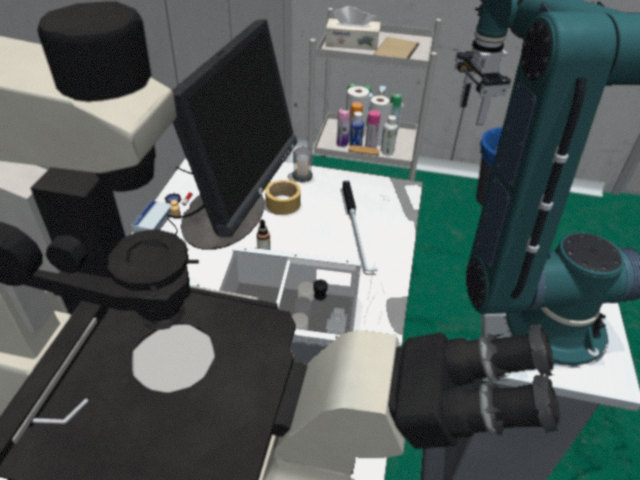

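The store's front faces the image right (world -y), store y points toward the robot. The rod runs from its handle at (440,264) to the hook at (345,300). The black knob is at (267,267), the bottle at (347,203), the dish at (218,305) and the tape at (416,205).

```bash
cat > h.py <<'E'
import numpy as np, cv2
from bench import robot
def ray(n,uv):
    c=robot.get_calibration(n); f=240/np.tan(np.radians(c["vfov"]/2)); 
    K=np.array([[f,0,c["cx"]],[0,f,c["cy"]],[0,0,1]])
    p=cv2.undistortPoints(np.array(uv,float).reshape(-1,1,2),K,np.array([c["k1"],0,0,0,0.])).reshape(-1,2)
    d=np.c_[p,np.ones(len(p))]@c["T"][:3,:3].T
    return c["T"][:3,3],d
def on(n,uv,z):
    o,d=ray(n,uv); return o+d*((z-o[2])/d[:,2])[:,None]
def px(n,P):
    c=robot.get_calibration(n); f=240/np.tan(np.radians(c["vfov"]/2)); T=np.linalg.inv(c["T"])
    q=np.atleast_2d(P)@T[:3,:3].T+T[:3,3]; s=q[:,:2]/q[:,2:]; s=s*(1+c["k1"]*(s**2).sum(1,keepdims=True))
    return s*f+[c["cx"],c["cy"]]
def two(a,b):
    (o1,d1),(o2,d2)=ray("top",[a]),ray("side",[b]); A=np.c_[d1[0],-d2[0]]
    t=np.linalg.lstsq(A,o2-o1,rcond=None)[0]; p,q=o1+t[0]*d1[0],o2+t[1]*d2[0]
    return (p+q)/2,np.linalg.norm(p-q)
E
python3 - <<'E'
import cv2,numpy as np
t=cv2.imread("pics/top0.png");s=cv2.imread("pics/side0.png")
cv2.imwrite("pics/c1.png",cv2.resize(t[180:315,210:330],None,fx=4.4,fy=4.4,interpolation=cv2.INTER_CUBIC))
cv2.imwrite("pics/c2.png",cv2.resize(t[245:315,335:470],None,fx=5.9,fy=5.9,interpolation=cv2.INTER_CUBIC))
cv2.imwrite("pics/c3.png",cv2.resize(s[170:350,215:385],None,fx=3.3,fy=3.3,interpolation=cv2.INTER_CUBIC))
E
```

```text
(no output)
```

View pics/c1.png

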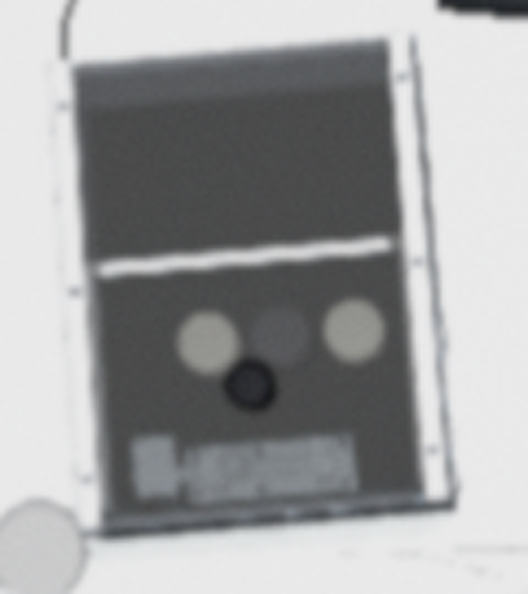

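View pics/c2.png

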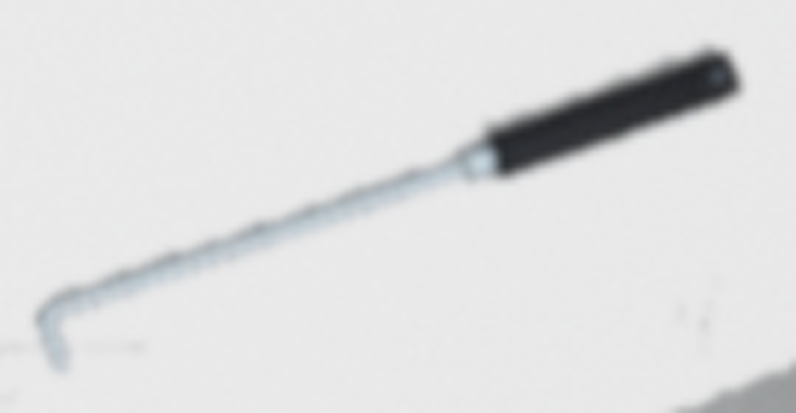

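View pics/c3.png

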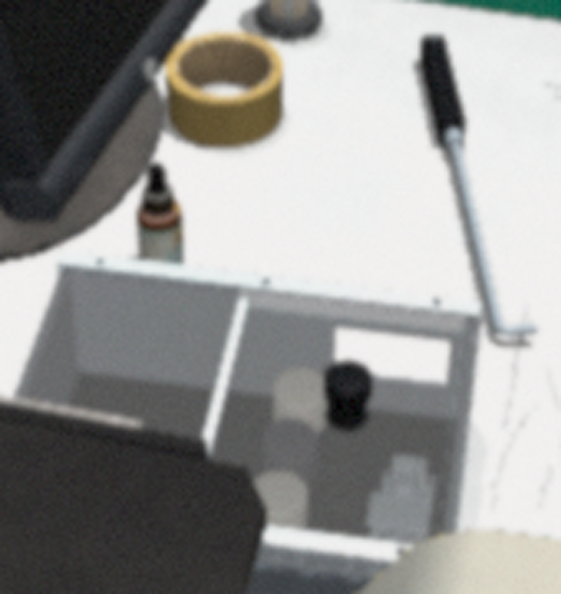

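```bash
python3 - <<'E'
from h import *
t=cv2.imread("pics/top0.png")
A=lambda l:np.array(l,float)/4.4+[210-.4,180-.4]
can=on("top",A([(354,331),(207,343)]),.070); print("cans",can)
d=can[1]-can[0]; yaw=np.arctan2(d[1],d[0]); print("yaw cans",np.degrees(yaw),np.linalg.norm(d))
# store outline corners (front-far, front-near, back-near) at z .105
cor=on("top",A([(413,38),(453,506),(82,533)]),.105); print("cor",cor)
for a,b in((0,1),(1,2)): e=cor[b]-cor[a]; print(np.degrees(np.arctan2(e[1],e[0])),np.linalg.norm(e))
rail=on("top",A([(389,40),(422,494),(75,67),(104,517)]),.118);
for a,b in((0,1),(2,3)): e=rail[b]-rail[a]; print("rail",np.degrees(np.arctan2(e[1],e[0])),np.linalg.norm(e))
print(two(A([(250,384)])[0],np.array([347,383])/3.3+[215,170]),"knob top z149:",on("top",A([(250,384)]),.149))
B=lambda l:np.array(l,float)/5.9+[335-.4,245-.4]
m=np.zeros(t.shape[:2],np.uint8); m[245:315,335:470]=(t[245:315,335:470].max(2)<90)*255
cs=max(cv2.findContours(m,0,1)[0],key=cv2.contourArea); r=cv2.minAreaRect(cs); print(r)
bp=cv2.boxPoints(r); print("handle",on("top",[r[0]],.024), on("top",bp,.024))
hs=on("top",B([(470,160),(250,234),(100,287),(47,312),(60,366)]),.014); print("shank",hs)
for k in (1,2,3): e=hs[k]-hs[0]; print(np.degrees(np.arctan2(e[1],e[0])))
for n,uv,z in(("dish",[(218,305)],.01),("bottle",[(347,203)],.09),("tape",[(416,205)],.048)): print(n,on("top",uv,z))
# bolt ball reprojection
E
```

```text
cans [[0.53500181 0.08301361 0.07      ]
 [0.52882639 0.17114826 0.07      ]]
yaw cans 94.00805083707722 0.08835073122052298
cor [[0.70575898 0.04529592 0.105     ]
 [0.42781119 0.02421185 0.105     ]
 [0.41435292 0.24006187 0.105     ]]
-175.66206625306563 0.2787463168941015
93.56778012737412 0.21626917016572725
rail -176.29616217001367 0.2679970343476877
rail -175.77485715089153 0.26596379692456984
(array([0.49634569, 0.13843754, 0.14183237]), np.float64(0.00037938122039461367)) knob top z149: [[0.49580316 0.13776365 0.149     ]]
((438.24005126953125, 263.6800231933594), (6.7673420906066895, 41.71345520019531), 70.55996704101562)
handle [[ 0.51108244 -0.31691169  0.024     ]] [[ 0.50169442 -0.25946041  0.024     ]
 [ 0.53814397 -0.36935062  0.024     ]
 [ 0.52050337 -0.37486035  0.024     ]
 [ 0.48422838 -0.26505288  0.024     ]]
shank [[ 0.49105847 -0.25190978  0.014     ]
 [ 0.45840202 -0.14905747  0.014     ]
 [ 0.43505449 -0.07958146  0.014     ]
 [ 0.42394138 -0.05508802  0.014     ]
 [ 0.39917073 -0.06063603  0.014     ]]
107.61506818474406
108.00334104142564
108.82960385051678
dish [[0.40734935 0.28325954 0.01      ]]
bottle [[ 0.66807155 -0.06853629  0.09      ]]
tape [[ 0.66946426 -0.25768574  0.048     ]]
```

carry_out(increments=[[0,[42,-8.4,0],0],[0,[42,-8.4,0],0],[0,[42,-8.4,0],0],[0,[42,-8.4,0],0],[0,[42,-8.4,0],0],[0,[42,-8.4,0],0],[0,[42,-8.4,0],0],[0,[42,-8.4,0],0]])

```text
time: 0.9
tool_pos: [0.5068, -0.299, 0.2189]
ee_rot: [-3.141, 0.001, 0.427]
wrist_force: [-0.7, -1.2, -0.8]
width: 0.094
finger_force: 0.0
```

carry_out(increments=[[0,[0,0,10],-8.4],[0,[0,0,10],-8.4],[0,[0,0,10],-8.4],[0,[0,0,10],-8.4],[0,[0,0,10],-8.4],[0,[0,0,10],-8.4],[0,[0,0,10],-8.4],[0,[0,0,10],-8.4]])

```text
time: 1.7
tool_pos: [0.5054, -0.3002, 0.1383]
ee_rot: [-3.141, -0.001, 1.606]
wrist_force: [-0.2, -0.4, 0.5]
width: 0.094
finger_force: 0.0
```

carry_out(increments=[[0,[0,0,10],-8.4],[0,[0,0,10],-8],[0,[0,0,0],0]])

```text
time: 2.0
tool_pos: [0.5045, -0.2995, 0.117]
ee_rot: [-3.139, -0.004, 1.886]
wrist_force: [-0.7, -0.1, -0.2]
width: 0.0941
finger_force: 0.0
```

carry_out(increments=[[0,[0,0,20],0],[0,[0,0,20],0],[0,[0,0,20],0],[0,[0,0,20],0],[0,[0,0,12],0],[0,[0,0,6],0],[0,[0,0,1],0],[0,[0,0,0],0]])

```text
time: 2.8
tool_pos: [0.5062, -0.3008, 0.0213]
ee_rot: [3.141, 0.001, 1.885]
wrist_force: [-0.5, -0.3, -0.4]
width: 0.0939
finger_force: 0.0
```

carry_out(increments=[[255,[0,0,0],0],[255,[0,0,0],0],[255,[0,0,0],0],[255,[0,0,0],0],[255,[0,0,0],0],[255,[0,0,0],0],[255,[0,0,0],0],[255,[0,0,0],0]])

```text
time: 3.6
tool_pos: [0.5057, -0.3004, 0.0204]
ee_rot: [-3.142, -0.0, 1.886]
wrist_force: [0.7, -0.1, 1.1]
width: 0.0331
finger_force: 0.0
```

carry_out(increments=[[255,[0,0,4],0],[255,[0,0,0],0],[255,[0,0,0],0],[255,[0,0,0],0],[255,[0,0,0],0]])

```text
time: 4.1
tool_pos: [0.5054, -0.3001, 0.016]
ee_rot: [-3.141, -0.001, 1.886]
wrist_force: [0.2, -0.4, -2.7]
width: 0.0217
finger_force: 30.0
```

carry_out(increments=[[255,[0,0,-10],0],[255,[0,0,-16],0],[255,[0,0,-16],0],[255,[0,0,0],7],[255,[0,0,0],7],[255,[10,11,0],0],[255,[10,11,0],0],[255,[0,0,0],0]])

```text
time: 4.9
tool_pos: [0.5279, -0.2769, 0.0586]
ee_rot: [3.141, -0.001, 1.646]
wrist_force: [-0.5, -0.2, -2.6]
width: 0.0219
finger_force: 30.0
```

```bash
python3 - <<'E'
from h import *
t=robot.snapshot("top");s=robot.snapshot("side")
cv2.imwrite("pics/top1.png",t);cv2.imwrite("pics/side1.png",s)
a=cv2.resize(t[225:305,300:430],(780,480),interpolation=cv2.INTER_CUBIC)
b=cv2.resize(s[170:290,330:390],(300,600),interpolation=cv2.INTER_CUBIC)
a=cv2.copyMakeBorder(a[:,:500],0,120,0,0,0); cv2.imwrite("pics/c4.png",np.hstack([a,b]))
o=robot.get_obs(); print(o["tool_pos"],o["ee_rot"],o["wrist_force"],o["wrist_torque"])
E
```

```text
[ 0.52668387 -0.27815702  0.05832973] [-3.14104033e+00  9.73825170e-05  1.64432655e+00] [-0.30951488 -0.9096142  -2.31246387] [-0.08161857 -0.02989485 -0.03002257]
```

View pics/c4.png

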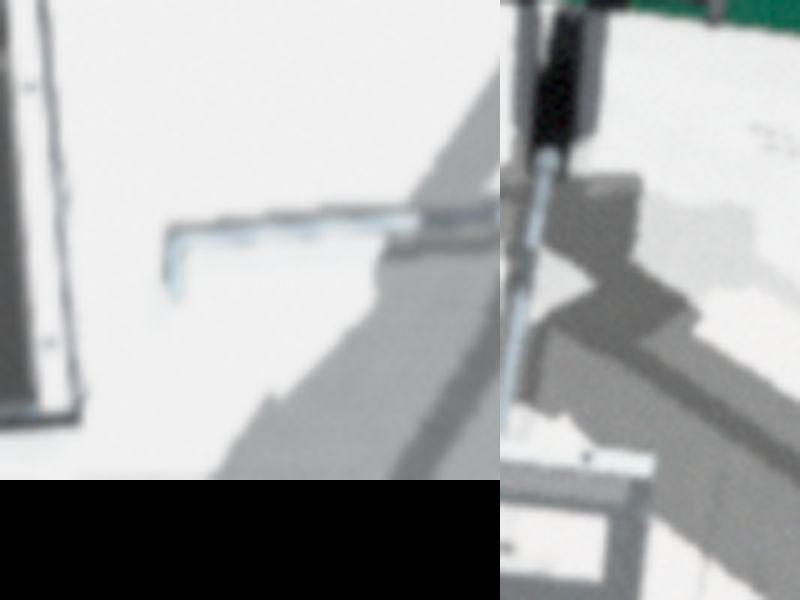

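The hook bend is at top pixel (328.7,263.3), the tip at (329.5,274.7). The side view shows the shank from (339,202) to (331,254).

```bash
python3 - <<'E'
from h import *
O=np.array([.5609,.1432]);y=np.radians(94);R=np.array([[np.cos(y),-np.sin(y)],[np.sin(y),np.cos(y)]])
S=lambda p:np.c_[(np.atleast_2d(p)[:,:2]-O)@R,np.atleast_2d(p)[:,2]]*1000
T=np.array([(172,230),(380,216),(177,298)])/6.+[300-.4,225-.4]
p=on("top",T,.055); print("store mm",S(p).round(1)); print("tcp",S(robot.get_obs()["tool_pos"]).round(1))
d=p[1]-p[0]; print("yaw",np.degrees(np.arctan2(-d[1],-d[0])))
nrm=np.array([d[1],-d[0],0])
s=cv2.imread("pics/side1.png")
uv=np.array([(48,160),(38,230),(22,300),(12,370),(5,420)])/5.+[330-.4,170-.4]
o,dd=ray("side",uv); t=((p[0]-o)@nrm)/(dd@nrm); print("side pts",S(o+dd*t[:,None]).round(1))
cv2.imwrite("pics/c5.png",cv2.resize(s[190:310,290:370],(400,600),interpolation=cv2.INTER_CUBIC))
E
```

```text
store mm [[-156.9   58.1   55. ]
 [-249.2   59.5   55. ]
 [-156.6   88.3   55. ]]
tcp [[-417.9   63.5   58.3]]
yaw 93.12195271533068
side pts [[-396.5   61.7   43.3]
 [-367.3   61.3   19.7]
 [-305.4   60.3   24.6]
 [-277.7   59.9    2. ]
 [-258.8   59.6  -14.8]]
```

View pics/c5.png

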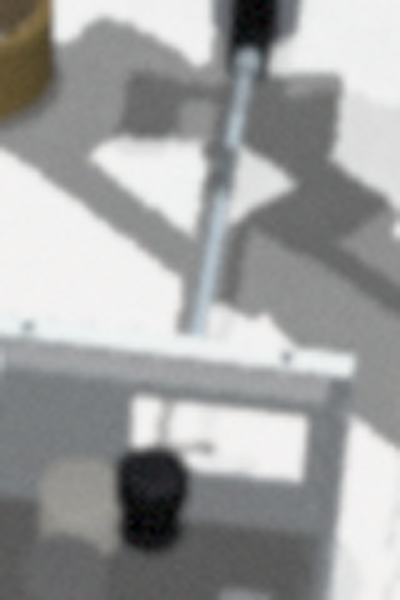

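Through the slot the side view shows the hook bend at about (322.5,279) and the tip at (332,279).

```bash
python3 - <<'E'
from h import *
O=np.array([.5609,.1432]);y=np.radians(94);R=np.array([[np.cos(y),-np.sin(y)],[np.sin(y),np.cos(y)]])
S=lambda p:np.c_[(np.atleast_2d(p)[:,:2]-O)@R,np.atleast_2d(p)[:,2]]*1000
T=np.array([(172,230),(177,298)])/6.+[300-.4,225-.4]
Q=np.array([(163,445),(209,446)])/5.+[290-.4,190-.4]
for a,b in zip(T,Q): p,e=two(a,b); print(S(p).round(1),e)
W=lambda x,y,z:np.r_[O+R@[x/1e3,y/1e3],z/1e3]
print("slot corners side crop", [((px("side",W(-106,yy,zz))[0]-[290,190])*5).round() for yy in(45,121) for zz in(34,82)])
E
```

```text
[[-157.8   52.1   -2. ]] 0.00021428810855899996
[[-157.5   78.6    1.1]] 0.009819063284178758
slot corners side crop [array([132., 468.]), array([135., 392.]), array([302., 490.]), array([310., 414.])]
```

```bash
python3 - <<'E'
from h import *
O=np.array([.5609,.1432]);y=np.radians(94);R=np.array([[np.cos(y),-np.sin(y)],[np.sin(y),np.cos(y)]])
W=lambda x,y,z:np.r_[O+R@[x/1e3,y/1e3],z/1e3]
for z in (0,14,28,42,55): print(z,[((px("side",W(x,yy,z))[0]-[290,190])*5).round() for x,yy in((-157,58),(-157,88),(-250,59.5),(-330,60))])
s=cv2.imread("pics/side1.png")
cv2.imwrite("pics/c6.png",cv2.resize(s[240:300,300:360],(780,600)[:1]*2 if 0 else (600,600),interpolation=cv2.INTER_CUBIC))
E
```

```text
0 [array([173., 443.]), array([237., 451.]), array([202., 308.]), array([223., 203.])]
14 [array([174., 422.]), array([239., 430.]), array([203., 288.]), array([224., 182.])]
28 [array([176., 401.]), array([240., 409.]), array([205., 267.]), array([226., 161.])]
42 [array([177., 379.]), array([242., 387.]), array([206., 245.]), array([227., 140.])]
55 [array([178., 359.]), array([244., 367.]), array([207., 225.]), array([228., 120.])]
```

View pics/c6.png

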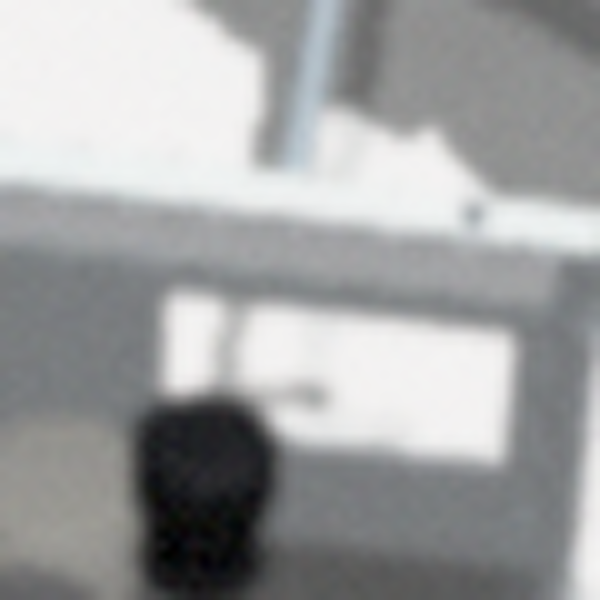

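The grey hook shape in the slot is the shadow on the bench; the hook itself is hidden behind the rail, which fits z≈55. Next I'll insert partway and check.

carry_out(increments=[[255,[12,0,0],0],[255,[12,0,0],0],[255,[12,0,0],0],[255,[12,0,0],0],[255,[12,0,0],0],[255,[12,0,0],0],[255,[12,0,0],0],[255,[0,0,0],0]])

```text
time: 5.8
tool_pos: [0.5202, -0.1933, 0.0585]
ee_rot: [-3.141, -0.001, 1.643]
wrist_force: [0.0, -0.6, -1.6]
width: 0.0221
finger_force: 30.0
```

```bash
python3 - <<'E'
from h import *
t=robot.snapshot("top");s=robot.snapshot("side")
cv2.imwrite("pics/top2.png",t);cv2.imwrite("pics/side2.png",s)
a=cv2.resize(t[240:310,260:320],(480,560),interpolation=cv2.INTER_CUBIC)
b=cv2.resize(s[240:350,300:360],(306,560),interpolation=cv2.INTER_CUBIC)
cv2.imwrite("pics/c7.png",np.hstack([a,b]))
E
```

```text
(no output)
```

View pics/c7.png

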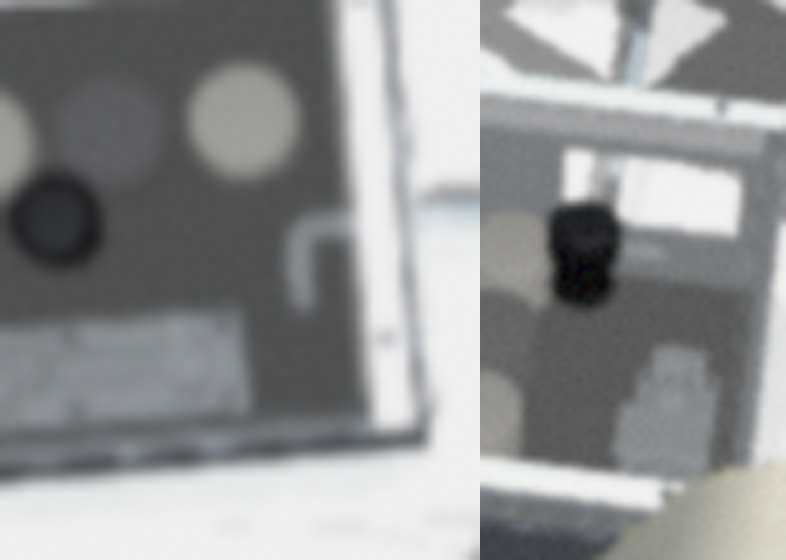

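The hook is seen through the roof: bend at top crop (300,228), tip (303,306); in the side crop its tip is at (185,255).

```bash
cat >> h.py <<'E'
O=np.array([.5609,.1432]);y_=np.radians(94);R=np.array([[np.cos(y_),-np.sin(y_)],[np.sin(y_),np.cos(y_)]])
S=lambda p:np.c_[(np.atleast_2d(p)[:,:2]-O)@R,np.atleast_2d(p)[:,2]]*1000
W=lambda x,y,z:np.r_[O+R@[x/1e3,y/1e3],z/1e3]
E
python3 - <<'E'
from h import *
T=np.array([(300,228),(303,306)])/8.+[260-.4,240-.4]
q=np.array((184,255))/5.1+[300-.4,240-.4]
p,e=two(T[1],q); print(S(p),e)
for z in(.045,.055,.065): print(z,S(on("top",T,z)).round(1))
print("tcp",S(robot.get_obs()["tool_pos"]))
print([((px("side",W(-65,yy,z))[0]-[300,240])*5.1).round() for z in(45,55) for yy in(62,90)])
E
```

```text
[[-72.64150676  91.13201125  58.95393928]] 0.0001968042875252468
0.045 [[-73.1  64.   45. ]
 [-72.1  90.   45. ]]
0.055 [[-73.5  65.   55. ]
 [-72.5  90.9  55. ]]
0.065 [[-73.9  66.   65. ]
 [-72.9  91.8  65. ]]
tcp [[-334.54480766   63.9926841    58.6121923 ]]
[array([110., 280.]), array([176., 288.]), array([111., 264.]), array([177., 272.])]
```

carry_out(increments=[[255,[10,2,3],0],[255,[15,0,0],0],[255,[15,0,0],0],[255,[16,0,0],0],[255,[16,0,0],0],[255,[16,0,0],0],[255,[16,0,0],0],[255,[10,0,0],0]])

```text
time: 6.7
tool_pos: [0.5141, -0.0794, 0.0556]
ee_rot: [3.141, -0.0, 1.643]
wrist_force: [0.7, -0.7, -1.7]
width: 0.0218
finger_force: 30.0
```

```bash
python3 - <<'E'
from h import *
o=robot.get_obs();print("tcp",S(o["tool_pos"]),o["ee_rot"],o["wrist_force"])
E
```

```text
tcp [[-218.83928411   62.24914891   55.55952973]] [ 3.14148699e+00 -2.11424201e-04  1.64276329e+00] [ 0.73611262 -0.69444022 -1.65025459]
```

carry_out(increments=[[255,[4,0,0],0],[255,[0,-4,0],0],[255,[0,-5,0],0],[255,[0,-5,0],0],[255,[0,-5,0],0],[255,[0,-5,0],0],[255,[0,-3,0],0],[255,[0,0,0],0]])

```text
time: 7.5
tool_pos: [0.4866, -0.0794, 0.0555]
ee_rot: [3.142, 0.0, 1.641]
wrist_force: [0.4, 1.1, -2.1]
width: 0.0216
finger_force: 30.0
```

```bash
python3 - <<'E'
from h import *
o=robot.get_obs();print("tcp",S(o["tool_pos"]),o["ee_rot"],o["wrist_force"])
t=robot.snapshot("top");s=robot.snapshot("side")
cv2.imwrite("pics/top3.png",t);cv2.imwrite("pics/side3.png",s)
a=cv2.resize(t[250:310,230:310],(480,360),interpolation=cv2.INTER_CUBIC)
b=cv2.resize(s[250:350,300:360],(300,500),interpolation=cv2.INTER_CUBIC)
cv2.imwrite("pics/c8.png",np.hstack([cv2.copyMakeBorder(a,0,140,0,0,0),b]))
E
```

```text
tcp [[-216.84186019   89.6400944    55.50374984]] [3.14159207e+00 1.12661367e-04 1.64107544e+00] [ 0.3716385   1.12675841 -2.09307376]
```

View pics/c8.png

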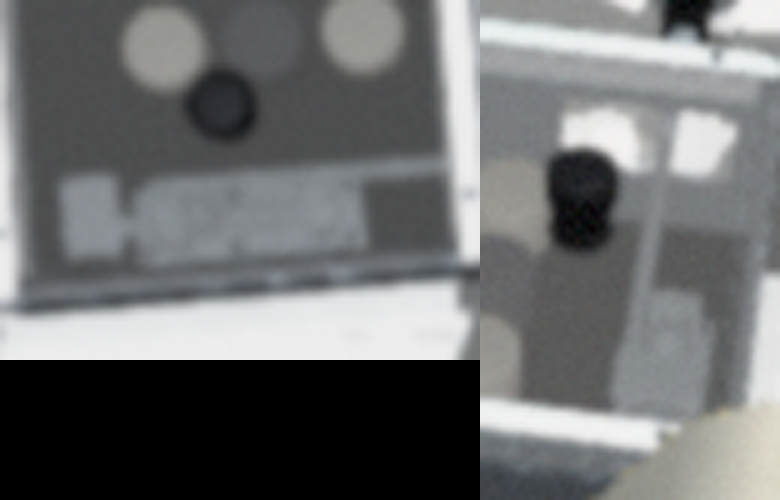

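carry_out(increments=[[255,[-3,0,0],0],[255,[-3,0,0],0],[255,[-3,0,0],0],[255,[-3,0,0],0]])

```text
time: 8.0
tool_pos: [0.488, -0.0915, 0.0555]
ee_rot: [3.142, 0.0, 1.642]
wrist_force: [0.3, -0.3, -1.4]
width: 0.0222
finger_force: 30.0
```

carry_out(increments=[[255,[-2,0,0],0],[255,[-2,0,0],0],[255,[-2,0,0],0]])

```text
time: 8.3
tool_pos: [0.4881, -0.0964, 0.0553]
ee_rot: [-3.141, -0.002, 1.641]
wrist_force: [0.2, 4.7, -2.8]
width: 0.0217
finger_force: 30.0
```

carry_out(increments=[[255,[-2,0,0],0],[255,[-2,0,0],0],[255,[-2,0,0],0]])

```text
time: 8.6
tool_pos: [0.4885, -0.1026, 0.0553]
ee_rot: [-3.141, -0.001, 1.642]
wrist_force: [-0.3, 4.2, -2.6]
width: 0.022
finger_force: 30.0
```

carry_out(increments=[[255,[-2,0,0],0],[255,[-2,0,0],0],[255,[-2,0,0],0]])

```text
time: 8.9
tool_pos: [0.4891, -0.1092, 0.0554]
ee_rot: [-3.141, -0.0, 1.642]
wrist_force: [-0.4, 4.2, -2.5]
width: 0.0218
finger_force: 30.0
```

carry_out(increments=[[255,[-2,0,0],0],[255,[-2,0,0],0],[255,[-2,0,0],0],[255,[-2,0,0],0],[255,[-2,0,0],0],[255,[-2,0,0],0],[255,[-2,0,0],0]])

```text
time: 9.6
tool_pos: [0.4901, -0.1233, 0.0555]
ee_rot: [-3.142, 0.0, 1.641]
wrist_force: [-0.6, 3.3, -2.8]
width: 0.0222
finger_force: 30.0
```

carry_out(increments=[[255,[-1,0,0],0],[255,[-1,0,0],0],[255,[-1,0,0],0]])

```text
time: 9.9
tool_pos: [0.4904, -0.1261, 0.0555]
ee_rot: [3.142, 0.0, 1.642]
wrist_force: [-1.0, 3.3, -1.7]
width: 0.0219
finger_force: 30.0
```

carry_out(increments=[[255,[-1,0,0],0],[255,[-1,0,0],0]])

```text
time: 10.1
tool_pos: [0.4905, -0.1281, 0.0555]
ee_rot: [-3.142, 0.0, 1.642]
wrist_force: [-1.0, 3.7, -2.1]
width: 0.022
finger_force: 30.0
```

carry_out(increments=[[255,[-1,0,0],0],[255,[-0.5,0,0],0]])

```text
time: 10.3
tool_pos: [0.4906, -0.1296, 0.0555]
ee_rot: [-3.142, 0.0, 1.642]
wrist_force: [-0.3, 3.7, -1.7]
width: 0.0218
finger_force: 30.0
```

carry_out(increments=[[255,[-0.7,0,0],0],[255,[-0.7,0,0],0]])

```text
time: 10.5
tool_pos: [0.4907, -0.131, 0.0555]
ee_rot: [3.141, 0.0, 1.642]
wrist_force: [-0.3, 4.3, -2.4]
width: 0.0216
finger_force: 30.0
```

carry_out(increments=[[255,[-0.6,0,0],0],[255,[-0.6,0,0],0]])

```text
time: 10.7
tool_pos: [0.4908, -0.1322, 0.0555]
ee_rot: [-3.142, 0.0, 1.642]
wrist_force: [-0.7, 4.8, -2.7]
width: 0.0217
finger_force: 30.0
```

carry_out(increments=[[255,[-0.5,0,0],0],[255,[-0.5,0,0],0]])

```text
time: 10.9
tool_pos: [0.4909, -0.1332, 0.0555]
ee_rot: [3.142, 0.0, 1.642]
wrist_force: [-0.3, 4.7, -2.5]
width: 0.0218
finger_force: 30.0
```

carry_out(increments=[[255,[-0.5,0,0],0],[255,[-0.5,0,0],0]])

```text
time: 11.1
tool_pos: [0.4909, -0.1342, 0.0555]
ee_rot: [3.142, 0.0, 1.642]
wrist_force: [0.0, 4.0, -2.1]
width: 0.0219
finger_force: 30.0
```

carry_out(increments=[[255,[-0.4,0,0],0],[255,[-0.4,0,0],0]])

```text
time: 11.3
tool_pos: [0.491, -0.135, 0.0555]
ee_rot: [3.142, 0.0, 1.642]
wrist_force: [0.4, 3.3, -2.3]
width: 0.0218
finger_force: 30.0
```

carry_out(increments=[[255,[-0.4,0,0],0],[255,[-0.4,0,0],0]])

```text
time: 11.5
tool_pos: [0.4911, -0.1358, 0.0555]
ee_rot: [3.142, 0.0, 1.642]
wrist_force: [-0.7, 4.1, -1.8]
width: 0.0217
finger_force: 30.0
```

carry_out(increments=[[255,[-0.4,0,0],0],[255,[-0.4,0,0],0]])

```text
time: 11.7
tool_pos: [0.491, -0.1363, 0.0554]
ee_rot: [-3.141, -0.001, 1.641]
wrist_force: [-0.7, 5.8, -2.4]
width: 0.0221
finger_force: 30.0
```

carry_out(increments=[[255,[-0.4,0,0],0],[255,[0,0,0],0]])

```text
time: 11.9
tool_pos: [0.4909, -0.1363, 0.0552]
ee_rot: [-3.141, -0.002, 1.642]
wrist_force: [-0.2, 5.9, -2.8]
width: 0.0216
finger_force: 30.0
```

carry_out(increments=[[255,[-0.4,0,0],0],[255,[0,0,0],0]])

```text
time: 12.1
tool_pos: [0.4908, -0.1363, 0.0551]
ee_rot: [-3.141, -0.002, 1.642]
wrist_force: [-0.9, 6.5, -2.6]
width: 0.0217
finger_force: 30.0
```

carry_out(increments=[[255,[-0.6,0,0],0],[255,[-0.4,0,0],0],[255,[0,0,0],0],[255,[0,0,0],0]])

```text
time: 12.5
tool_pos: [0.4907, -0.1365, 0.0548]
ee_rot: [-3.14, -0.004, 1.642]
wrist_force: [-0.3, 8.1, -2.1]
width: 0.0217
finger_force: 30.0
```

carry_out(increments=[[255,[4,0,0],0],[255,[4,0,0],0],[255,[5,0,0],0],[255,[0,5,0],0],[255,[0,7,0],0],[255,[0,8,0],0],[255,[0,7,0],0],[255,[0,0,0],0]])

```text
time: 13.3
tool_pos: [0.5184, -0.1236, 0.0555]
ee_rot: [3.141, 0.0, 1.642]
wrist_force: [0.8, -0.4, -1.9]
width: 0.0216
finger_force: 30.0
```

carry_out(increments=[[255,[-10,0,0],0],[255,[-15,0,0],0],[255,[-20,0,0],0],[255,[-25,0,0],0],[255,[-25,0,0],0],[255,[-25,0,0],0],[255,[-25,0,0],0],[255,[-20,0,0],0]])

```text
time: 14.1
tool_pos: [0.5283, -0.2909, 0.0554]
ee_rot: [-3.141, 0.001, 1.64]
wrist_force: [1.2, 1.0, -1.2]
width: 0.0217
finger_force: 30.0
```

carry_out(increments=[[255,[0,0,10],0],[255,[0,0,10],0],[255,[0,0,9],0],[255,[0,0,5],0],[255,[0,0,3],0],[255,[0,0,1.5],0],[255,[0,0,0],0],[255,[0,0,0],0]])

```text
time: 14.9
tool_pos: [0.5293, -0.2881, 0.0175]
ee_rot: [3.141, 0.001, 1.642]
wrist_force: [0.2, -0.2, -1.8]
width: 0.0216
finger_force: 30.0
```

carry_out(increments=[[255,[0,0,1],0],[255,[0,0,0.5],0],[255,[0,0,0],0]])

```text
time: 15.2
tool_pos: [0.5291, -0.2882, 0.0159]
ee_rot: [3.141, 0.0, 1.641]
wrist_force: [-0.8, 0.5, -0.5]
width: 0.0223
finger_force: 30.0
```

carry_out(increments=[[120,[0,0,0],0],[120,[0,0,0],0],[120,[0,0,0],0],[120,[0,0,0],0],[120,[0,0,0],0],[120,[0,0,0],0],[120,[0,0,-5],0],[120,[0,0,-20],0]])

```text
time: 16.0
tool_pos: [0.5272, -0.2869, 0.0383]
ee_rot: [-3.137, -0.003, 1.642]
wrist_force: [-0.1, -0.5, -0.2]
width: 0.0498
finger_force: 0.0
```

carry_out(increments=[[120,[0,0,-20],0],[120,[0,0,-30],0],[120,[0,0,-35],0],[120,[0,0,-35],0],[120,[0,0,-30],0],[120,[0,0,-12],0],[120,[20,0,0],0],[120,[36,0,0],0]])

```text
time: 16.8
tool_pos: [0.5242, -0.2319, 0.2005]
ee_rot: [-3.14, -0.001, 1.639]
wrist_force: [0.3, 1.2, -0.7]
width: 0.0499
finger_force: 0.0
```

carry_out(increments=[[120,[46,0,0],0],[120,[46,0,0],0],[120,[46,0,0],0],[120,[46,0,0],0],[120,[46,0,0],0],[120,[46,0,0],0],[120,[46,0,0],0],[120,[46,0,0],0]])

```text
time: 17.6
tool_pos: [0.4963, 0.1375, 0.1997]
ee_rot: [-3.137, -0.0, 1.642]
wrist_force: [1.1, -0.4, 1.1]
width: 0.0496
finger_force: 0.0
```

```bash
python3 - <<'E'
from h import *
o=robot.get_obs();print("tcp",S(o["tool_pos"]),o["tool_pos"],o["ee_rot"])
t=robot.snapshot("top");s=robot.snapshot("side")
cv2.imwrite("pics/top4.png",t)
cv2.imwrite("pics/c9.png",np.hstack([cv2.resize(t[170:330,200:480],(500,286)),cv2.resize(s[180:360,200:385],(294,286))]))
E
```

```text
tcp [[ -1.17564351  64.864515   199.68928684]] [0.4962755  0.1375025  0.19968929] [-3.13693155e+00 -5.65121235e-06  1.64229013e+00]
```

View pics/c9.png

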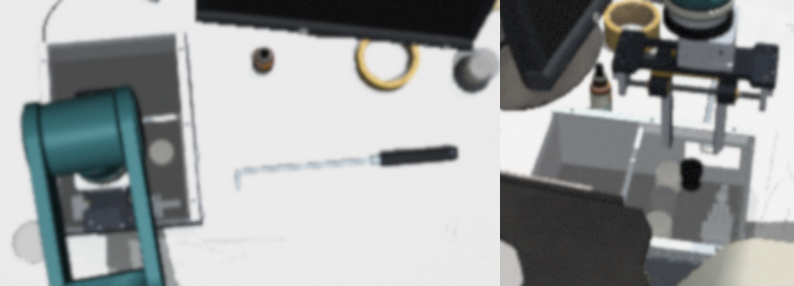

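The rod lies flat and clear of the store, the bystanders have not moved, and the knob is under the spread fingers.

carry_out(increments=[[120,[0,0,15],0],[120,[0,0,15],0],[120,[0,0,12],0],[120,[0,0,10],0],[120,[0,0,6],0],[120,[0,0,2],0],[120,[0,0,0],0]])

```text
time: 18.4
tool_pos: [0.4991, 0.1345, 0.1423]
ee_rot: [-3.142, 0.0, 1.641]
wrist_force: [0.4, 0.3, 0.8]
width: 0.0496
finger_force: 0.0
```

carry_out(increments=[[120,[0,3,0],0],[120,[0,3,0],0],[120,[0,3,0],0],[120,[0,3,0],0],[120,[0,3,0],0],[120,[0,3,0],0],[120,[0,3,0],0],[120,[0,3,0],0]])

```text
time: 19.2
tool_pos: [0.523, 0.1367, 0.1424]
ee_rot: [-3.141, -0.0, 1.642]
wrist_force: [-2.8, 1.3, 1.4]
width: 0.0498
finger_force: 1.1
```

carry_out(increments=[[120,[0,5,0],0],[120,[0,7,0],0],[120,[0,8,0],0],[120,[0,8,0],0],[120,[0,8,0],0],[120,[0,8,0],0],[120,[0,6,0],0],[120,[0,4,0],0]])

```text
time: 20.0
tool_pos: [0.5774, 0.1405, 0.1422]
ee_rot: [-3.141, 0.0, 1.641]
wrist_force: [-2.9, 0.4, 1.4]
width: 0.0498
finger_force: 1.1
```

carry_out(increments=[[120,[0,2,0],0],[120,[0,2,0],0],[120,[0,2,0],0],[120,[0,2,0],0]])

```text
time: 20.4
tool_pos: [0.5846, 0.141, 0.1422]
ee_rot: [-3.141, 0.0, 1.642]
wrist_force: [-2.1, 0.0, 0.1]
width: 0.0496
finger_force: 1.1
```

carry_out(increments=[[120,[0,1,0],0],[120,[0,1,0],0],[120,[0,1,0],0]])

```text
time: 20.7
tool_pos: [0.5876, 0.1412, 0.1423]
ee_rot: [-3.141, 0.0, 1.642]
wrist_force: [-2.8, 0.8, -0.7]
width: 0.0497
finger_force: 1.0
```

carry_out(increments=[[120,[0,1,0],0],[120,[0,1,0],0],[120,[0,1,0],0]])

```text
time: 21.0
tool_pos: [0.5907, 0.1414, 0.1423]
ee_rot: [-3.141, 0.0, 1.642]
wrist_force: [-2.5, 1.0, -1.3]
width: 0.0496
finger_force: 1.0
```

carry_out(increments=[[120,[0,1,0],0],[120,[0,1,0],0],[120,[0,1,0],0]])

```text
time: 21.3
tool_pos: [0.5937, 0.1416, 0.1423]
ee_rot: [-3.141, 0.0, 1.642]
wrist_force: [-2.5, 1.7, -1.2]
width: 0.0497
finger_force: 1.0
```

carry_out(increments=[[120,[0,1,0],0],[120,[0,0,0],0]])

```text
time: 21.5
tool_pos: [0.5949, 0.1416, 0.1424]
ee_rot: [3.141, 0.0, 1.641]
wrist_force: [-1.4, -0.0, -0.9]
width: 0.0494
finger_force: 0.8
```

carry_out(increments=[[120,[0,1,0],0],[120,[0,1,0],0],[120,[0,0,0],0]])

```text
time: 21.8
tool_pos: [0.5969, 0.1417, 0.1425]
ee_rot: [3.141, 0.0, 1.641]
wrist_force: [-1.3, 0.1, -1.4]
width: 0.0497
finger_force: 0.8
```

carry_out(increments=[[120,[0,1,0],0],[120,[0,1,0],0],[120,[0,0,0],0]])

```text
time: 22.1
tool_pos: [0.5989, 0.1418, 0.1425]
ee_rot: [3.141, 0.0, 1.641]
wrist_force: [-0.7, -0.8, -0.3]
width: 0.0498
finger_force: 0.8
```

carry_out(increments=[[120,[0,1,0],0],[120,[0,1,0],0],[120,[0,0,0],0]])

```text
time: 22.4
tool_pos: [0.6009, 0.142, 0.1425]
ee_rot: [3.141, 0.0, 1.641]
wrist_force: [-2.0, -0.0, -1.7]
width: 0.0496
finger_force: 0.8
```

carry_out(increments=[[120,[0,1,0],0],[120,[0,1,0],0],[120,[0,0,0],0]])

```text
time: 22.7
tool_pos: [0.6029, 0.1421, 0.1425]
ee_rot: [3.141, 0.0, 1.641]
wrist_force: [-1.9, 0.1, -1.0]
width: 0.0496
finger_force: 0.8
```

```bash
python3 - <<'E'
from h import *
o=robot.get_obs();print("tcp",S(o["tool_pos"]),o["wrist_force"])
s=robot.snapshot("side"); cv2.imwrite("pics/side5.png",s)
E
```

```text
tcp [[ -3.99690317 -41.82044495 142.49457638]] [-1.91145844  0.14387467 -1.00242937]
```

carry_out(increments=[[120,[0,2,0],0],[120,[0,2,0],0],[120,[0,1,0],0],[120,[0,0,0],0]])

```text
time: 23.15
tool_pos: [0.608, 0.1426, 0.1425]
ee_rot: [3.141, 0.0, 1.641]
wrist_force: [-1.2, -1.2, -0.5]
width: 0.0494
finger_force: 0.7
```

carry_out(increments=[[120,[0,1,0],0],[120,[0,1,0],0],[120,[0,1,0],0],[120,[0,0,0],0]])

```text
time: 23.55
tool_pos: [0.6109, 0.1428, 0.1425]
ee_rot: [3.141, 0.0, 1.641]
wrist_force: [-1.3, -1.5, -0.2]
width: 0.0498
finger_force: 0.8
```

carry_out(increments=[[120,[0,1,0],0],[120,[0,1,0],0],[120,[0,0,0],0]])

```text
time: 23.85
tool_pos: [0.6111, 0.1428, 0.1423]
ee_rot: [-3.138, 0.0, 1.642]
wrist_force: [-5.7, -1.1, 0.9]
width: 0.0499
finger_force: 3.1
```

The hatch is at its stop. Backing the fingers off the knob and lifting.

carry_out(increments=[[120,[0,-6,0],0],[120,[0,-5,0],0],[120,[0,0,0],0],[120,[0,0,-10],0],[120,[0,0,-20],0],[120,[0,0,-30],0],[120,[0,0,-20],0],[120,[0,0,0],0]])

```text
time: 24.65
tool_pos: [0.6039, 0.1425, 0.2279]
ee_rot: [3.132, -0.001, 1.642]
wrist_force: [0.5, 0.1, -0.1]
width: 0.0498
finger_force: 0.0
```

```bash
python3 - <<'E'
from h import *
s=robot.snapshot("side");t=robot.snapshot("top")
cv2.imwrite("pics/c10.png",s)
o=robot.get_obs();print(o["tool_pos"],o["wrist_force"],o["time"],np.abs(o["qvel"]).max())
K=px("side",W(0,-40,149))[0]; print("expected open knob px",K)
m=(s[200:330,225:370].max(2)<45).astype(np.uint8); n,l,st,c=cv2.connectedComponentsWithStats(m)
for i in range(1,n):
    if 40<st[i,4]<900: print(st[i]+[225,200,0,0,0],c[i]+[225,200])
# rod handle in top
m=np.zeros(t.shape[:2],np.uint8); m[235:315,335:470]=(t[235:315,335:470].max(2)<90)*255
r=cv2.minAreaRect(max(cv2.findContours(m,0,1)[0],key=cv2.contourArea)); print(r,S(on("top",[r[0]],.02)))
E
```

```text
[0.60206125 0.14223219 0.22297221] [-0.43550613 -0.77051806 -0.90314494] 24.75 0.045744326599570555
expected open knob px [267.2366725  276.70050815]
[226 200  23  19 181] [236.81767956 209.16022099]
[239 200  71  13 243] [279.35390947 205.49382716]
[336 200   7   9  49] [339.26530612 204.        ]
[225 211   7  14  58] [227.         217.05172414]
[275 212  11  11  69] [280.34782609 217.7826087 ]
[225 228  10   8  52] [228.38461538 232.13461538]
[261 274  13  19 192] [267.36458333 282.54166667]
[297 293  41  37 858] [317.97668998 310.5       ]
[225 296  53  16 183] [251.55191257 303.48087432]
[343 296   8  18  87] [346.56321839 304.10344828]
((434.0117492675781, 256.6529235839844), (7.13277530670166, 41.95298767089844), 85.60128784179688) [[-446.74745126   61.25080832   20.        ]]
```

```bash
python3 -c "
from bench import robot
print(robot.close_job())"
```

```text
the job is handed in; nothing more can be done
None
```

I handed the job in at about 25 s; the script gave no verdict. The bolt was drawn to its stop (about 8 N felt), the rod lies flat about 55 mm clear of the store's front, the hatch is open to its stop, and the arm touches nothing.

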